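# Re-rack the glaze bottles in reverse order

### The arm

A 6-joint arm with a two-finger parallel gripper is mounted at the origin on the work surface. World frame = base frame: x ahead of the robot, y to its left, z up, the work surface at z = 0. Lengths are in m, angles in rad, forces in N, time in s.
With the tool pointing down it reaches from about 0.25 to 0.775 m from the base axis. Payload 4 kg.
Tool frame: the origin (TCP) lies between the finger pads; the fingertips stand 17 mm ahead of it and the grasp point (between the pads) lies 2 mm behind it; z points along the fingers, y is the line along which they close (so a half turn about z gives the same grasp; the last joint's range is limited). The gripper opens to 94 mm and grips with 3 to 60 N. Pads are 16 mm wide; open, the fingers measure 119 mm over their backs; the gripper's body (75 mm by 177 mm) begins 78 mm behind the grasp point.
Start: joints at [1.236, 0.087, 1.371, -0, 1.684, -0.103], TCP at [0.126, 0.535, 0.223] pointing down, gripper open.
Joint ranges: [-3.1, 3.1], [-0.76, 2.03], [0.27, 2.55], [-1.08, 4.22], [0.17, 2.65], [-2.57, 2.57]. Speed limits (rad/s): [2.79, 2.79, 3.14, 3.14, 3.14, 3.14].

### API

Orientations are given as a rotation vector (axis times angle).
In Python, from bench import get_state, camera, finish_job gives the robot as it stands.
- The arm moves only by the tool play_rows, never from a script. Its argument "deltas" is a list of rows, each a list of 3 entries, a list of its own where there are three numbers: the shift along the tool's x, y, z in cm, then the turn, a rotation vector about the tool's x, y, z in rad, then the finger opening in cm, from 0 to 9.4. A call has 1 to 10 rows; each row shifts and turns the commanded pose from where the row before left it, along the tool's axes as they then stand; what a row does not reach is not made up. A row lasts 1/12 s, in which the tool goes at most 41.7 mm and 7.16 degrees, less where a joint would pass 70% of its speed; a pose out of reach is approached as far as the arm can. A call with a gripper value outside its range is refused whole. The fingers move at their own pace and stop on an object; the grip force is fixed at half the most. Time passes only in rows, so rows that do not move let the fingers close. It gives the time, the measured TCP pose, the force, the opening and the grip force at its end, in the units of the state.
- get_state(): the state, without advancing time (a new reading comes with each control period).
- camera(name): name is "side" or "top"; returns a dict with "color" (420x560x3 uint8, red, green, blue), "depth" (420x560 float32, m along the optical axis (not along the pixel's ray), 0 where there is no reading), "fx", "fy", "cx", "cy" (pixels), "extrinsics" (4x4, takes a point from world to camera coordinates). Camera axes: x right, y up, looking along -z (the intrinsics and any distortion apply to the point x, -y, -z); pixel columns grow to the right and rows downward; lengths in m; the calibration is good to about 2 mm. A picture is of the moment at which its call begins.
- finish_job(): hands the job in; it is judged then, once.
The state is a dict: "clock": time; "joint_positions": joint angles; "joint_velocities": joint speeds; "tau": joint torques, N m; "ee_pos": TCP position; "tcp_rot": TCP orientation; "contact_force": force on the tool from outside, world axes, zero at the start; "moment": the same for the moment, N m; "width": finger opening in m; "finger_force": force on a finger pad.
Only numpy, scipy, OpenCV 4.12 (cv2) and the standard library are available. Lean on these libraries where they do the work, as an engineer would, in place of code of your own. Each camera call takes 0.05 s, during which the arm holds its last target. There are 200 camera calls.

### The job

Move the four glaze bottles from the wooden rack into the empty grey rack, one to a compartment and in reverse order: the bottle standing nearest the robot goes to the far end of the grey rack, the next one to the compartment before that, and so on, so that the farthest bottle ends nearest the robot. Stand each one upright on the floor of its compartment, never tip a bottle over, and leave the tubs and the bowl where they are.

Things in the scene. Friction and masses are not known exactly. Their poses are not given: they have to be found in the camera images.
- bottle_red_center (a point): Centre (half-way up, on the axis) of the loose white glaze bottle with the red cap and red band: 92 mm tall, 0.08 to 0.17 kg, straight round body 42 mm across up to 62 mm above its foot, then shoulder and 33 mm cap. z is its upright axis. Standing in a rack its centre is 54 mm above the table.
- bottle_yellow_center (a point): Centre (half-way up, on the axis) of the loose white glaze bottle with the yellow cap and yellow band: 92 mm tall, 0.08 to 0.17 kg, straight round body 42 mm across up to 62 mm above its foot, then shoulder and 33 mm cap. z is its upright axis. Standing in a rack its centre is 54 mm above the table.
- bottle_green_center (a point): Centre (half-way up, on the axis) of the loose white glaze bottle with the green cap and green band: 92 mm tall, 0.08 to 0.17 kg, straight round body 42 mm across up to 62 mm above its foot, then shoulder and 33 mm cap. z is its upright axis. Standing in a rack its centre is 54 mm above the table.
- bottle_blue_center (a point): Centre (half-way up, on the axis) of the loose white glaze bottle with the blue cap and blue band: 92 mm tall, 0.08 to 0.17 kg, straight round body 42 mm across up to 62 mm above its foot, then shoulder and 33 mm cap. z is its upright axis. Standing in a rack its centre is 54 mm above the table.
- chip_red: Fixed red glazed test tile, 36 x 34 x 5 mm, origin at the centre of its underside (8 mm above the table), on the ledge beside the compartment of the source rack in which the bottle with the red cap starts; it stays there and so keeps a record of the starting order.
- chip_yellow: Fixed yellow glazed test tile, 36 x 34 x 5 mm, origin at the centre of its underside (8 mm above the table), on the ledge beside the compartment of the source rack in which the bottle with the yellow cap starts; it stays there and so keeps a record of the starting order.
- chip_green: Fixed green glazed test tile, 36 x 34 x 5 mm, origin at the centre of its underside (8 mm above the table), on the ledge beside the compartment of the source rack in which the bottle with the green cap starts; it stays there and so keeps a record of the starting order.
- chip_blue: Fixed blue glazed test tile, 36 x 34 x 5 mm, origin at the centre of its underside (8 mm above the table), on the ledge beside the compartment of the source rack in which the bottle with the blue cap starts; it stays there and so keeps a record of the starting order.
- source_rack: Fixed brown wooden rack (left or right) holding the bottles, 265 mm long, 4 open square compartments in a row, centres at its x = -97.5, -32.5, 32.5, 97.5 mm, y = 0; 60 mm wide inside, wall tops 24 mm, floors 8 mm above the table. Origin: centre of underside. x along the row, away from the robot (within 15 deg), z up. An 8 mm high ledge along its +y side carries the test tiles.
- work_rack: Fixed grey rack, empty at the start, to one side of the wooden one, 70 mm wide, 265 mm long, 4 open square compartments in a row, centres at its x = -97.5, -32.5, 32.5, 97.5 mm, y = 0; 60 mm wide inside, wall tops 24 mm, floors 8 mm above the table. Origin: centre of underside. x along the row, away from the robot (within 15 deg), z up.
- tub_pink: Bystander: loose pink glaze tub with a white-rimmed lid, 58 mm across, 36 mm tall, between the racks; origin at the centre of its underside.
- tub_ochre: Bystander: loose ochre glaze tub with a white-rimmed lid, 58 mm across, 36 mm tall, between the racks; origin at the centre of its underside.
- painted_bowl: Bystander: loose white ceramic bowl, 80 mm across, 45 mm tall, between the racks; origin at the centre of its underside.
Not all that is in view belongs to the job. What is shaped like the part that bears bottle_blue_center but purple is not meant.

How it is judged:
At the end, for the whole second after the job is handed in: Each bottle is in the grey compartment that mirrors its starting one (first to last and so on), within 15 mm of its middle along and across, upright within 0.12 rad, foot on the floor (centre within 6 mm of 54 mm above the table), released and at rest (under 0.02 m/s) (((x of chip_red in the frame of source_rack between -0.1175 and -0.0775 m and x of bottle_red_center in the frame of work_rack between 0.0825 and 0.1125 m) or (x of chip_red in the frame of source_rack between -0.0525 and -0.0125 m and x of bottle_red_center in the frame of work_rack between 0.0175 and 0.0475 m) or (x of chip_red in the frame of source_rack between 0.0125 and 0.0525 m and x of bottle_red_center in the frame of work_rack between -0.0475 and -0.0175 m) or (x of chip_red in the frame of source_rack between 0.0775 and 0.1175 m and x of bottle_red_center in the frame of work_rack between -0.1125 and -0.0825 m)) and y of bottle_red_center in the frame of work_rack between -0.015 and 0.015 m and z of bottle_red_center in the frame of work_rack between 0.048 and 0.06 m and angle between each of bottle_red_center, bottle_yellow_center, bottle_green_center, bottle_blue_center's own z axis and vertical below 0.12 rad and linear speed of each of bottle_red, bottle_yellow, bottle_green, bottle_blue below 0.02 m/s and ((x of chip_yellow in the frame of source_rack between -0.1175 and -0.0775 m and x of bottle_yellow_center in the frame of work_rack between 0.0825 and 0.1125 m) or (x of chip_yellow in the frame of source_rack between -0.0525 and -0.0125 m and x of bottle_yellow_center in the frame of work_rack between 0.0175 and 0.0475 m) or (x of chip_yellow in the frame of source_rack between 0.0125 and 0.0525 m and x of bottle_yellow_center in the frame of work_rack between -0.0475 and -0.0175 m) or (x of chip_yellow in the frame of source_rack between 0.0775 and 0.1175 m and x of bottle_yellow_center in the frame of work_rack between -0.1125 and -0.0825 m)) and y of bottle_yellow_center in the frame of work_rack between -0.015 and 0.015 m and z of bottle_yellow_center in the frame of work_rack between 0.048 and 0.06 m and ((x of chip_green in the frame of source_rack between -0.1175 and -0.0775 m and x of bottle_green_center in the frame of work_rack between 0.0825 and 0.1125 m) or (x of chip_green in the frame of source_rack between -0.0525 and -0.0125 m and x of bottle_green_center in the frame of work_rack between 0.0175 and 0.0475 m) or (x of chip_green in the frame of source_rack between 0.0125 and 0.0525 m and x of bottle_green_center in the frame of work_rack between -0.0475 and -0.0175 m) or (x of chip_green in the frame of source_rack between 0.0775 and 0.1175 m and x of bottle_green_center in the frame of work_rack between -0.1125 and -0.0825 m)) and y of bottle_green_center in the frame of work_rack between -0.015 and 0.015 m and z of bottle_green_center in the frame of work_rack between 0.048 and 0.06 m and ((x of chip_blue in the frame of source_rack between -0.1175 and -0.0775 m and x of bottle_blue_center in the frame of work_rack between 0.0825 and 0.1125 m) or (x of chip_blue in the frame of source_rack between -0.0525 and -0.0125 m and x of bottle_blue_center in the frame of work_rack between 0.0175 and 0.0475 m) or (x of chip_blue in the frame of source_rack between 0.0125 and 0.0525 m and x of bottle_blue_center in the frame of work_rack between -0.0475 and -0.0175 m) or (x of chip_blue in the frame of source_rack between 0.0775 and 0.1175 m and x of bottle_blue_center in the frame of work_rack between -0.1125 and -0.0825 m)) and y of bottle_blue_center in the frame of work_rack between -0.015 and 0.015 m and z of bottle_blue_center in the frame of work_rack between 0.048 and 0.06 m); the robot touches nothing.
It fails at once if a bottle is tipped over (more than 0.7 rad) (angle between any of bottle_red_center, bottle_yellow_center, bottle_green_center, bottle_blue_center's own z axis and vertical above 0.7 rad).
It fails at once if a tub or the bowl is moved more than 30 mm (distance of any of tub_pink, tub_ochre, painted_bowl from where it was at the start of the episode above 0.03 m).
It also fails if it takes over 120 s, if anything falls off the work surface, if the arm or the gripper's body presses on something with over 40 N, if the wrist force passes 120 N, or if a joint passes its speed limit or range.

## Working session

There is one attempt and no reset: what is moved stays moved. The work goes in short steps, Python scripts to look and compute and a tool call to move; the robot and the scene stay as the last step left them, time stands still between calls to the robot, and variables do not carry over. Pictures are saved under pics/ and viewed, at most 14 in all, crops included, and the job is handed in when it is done.

Besides the shell and the picture viewer there is one more tool, called after "Emit:" by a JSON object that holds its "method" and its "body". play_rows: Moves the arm, as the interface text tells. Its arguments: {"type":"object","properties":{"deltas":{"type":"array","items":{"type":"array"}}},"required":["deltas"]}

```bash
mkdir -p pics; python3 - <<'E'
from bench import *
import cv2
s=get_state();print({k:s[k] for k in('clock','ee_pos','tcp_rot','width')})
for n in('top','side'):
    c=camera(n);cv2.imwrite(f'pics/{n}0.png',c['color'][:,:,::-1]);print(n,c['fx'],c['cx'],c['cy'],c['extrinsics'].round(4).tolist(),[k for k in c])
E
```

```text
{'clock': 0.0, 'ee_pos': array([0.1261873 , 0.53481021, 0.2213174 ]), 'tcp_rot': array([-0.36325795, -3.12005217,  0.00334039]), 'width': 0.09349003280047768}
top 442.80082295720626 280.5564150106878 213.8427741110522 [[-0.0002, -0.9999, 0.0139, 0.036], [0.9958, 0.0011, 0.092, -0.5691], [-0.092, 0.0138, 0.9957, -0.8724], [0.0, 0.0, 0.0, 1.0]] ['color', 'depth', 'fx', 'fy', 'cx', 'cy', 'extrinsics']
side 392.1852486692509 279.8324649914542 210.74611574335225 [[-0.81, -0.5864, -0.0085, 0.4784], [0.3377, -0.4781, 0.8108, -0.2105], [-0.4795, 0.6539, 0.5853, -0.5937], [0.0, 0.0, 0.0, 1.0]] ['color', 'depth', 'fx', 'fy', 'cx', 'cy', 'extrinsics']
```

View pics/top0.png

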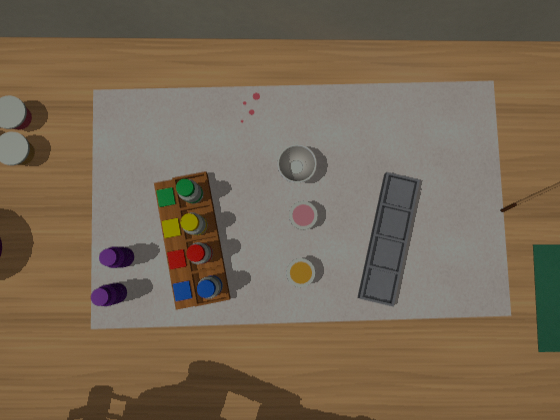

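View pics/side0.png

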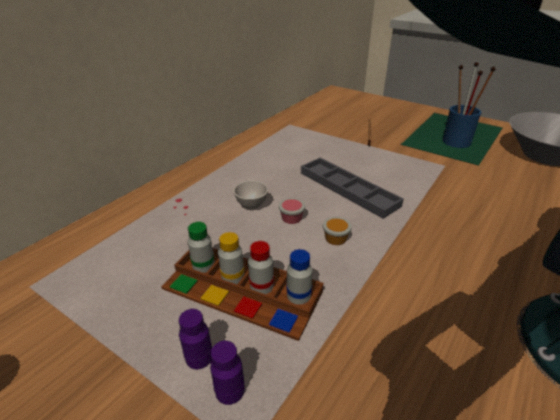

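The bottles from near to far are blue (207,288), red (199,254), yellow (191,223) and green (187,188), with matching tiles on the left ledge. The empty grey rack runs from (402,178) to (378,303). Possible confusions are the two purple look-alikes at (115,257) and (108,295), the jars at (12,113) and (12,149), the tiles, and the tubs at (303,215) and (301,272). I choose only the four coloured caps standing in the wooden rack.

```bash
cat >h.py <<'E'
import numpy as np,cv2
from scipy.spatial.transform import Rotation as R
from bench import *
def ray(c,u,v,z):
    E=c['extrinsics'];d=E[:3,:3].T@np.array([(u-c['cx'])/c['fx'],-(v-c['cy'])/c['fy'],-1]);o=-E[:3,:3].T@E[:3,3]
    return o+d*(z-o[2])/d[2]
def big(m):
    cs=cv2.findContours(m.astype('uint8'),cv2.RETR_EXTERNAL,cv2.CHAIN_APPROX_NONE)[0]
    return sorted(cs,key=cv2.contourArea)[::-1]
HUE={'red':(174,6),'yellow':(20,32),'green':(45,80),'blue':(100,122)}
def colour(c,n):
    h,s,v=cv2.split(cv2.cvtColor(c['color'],cv2.COLOR_RGB2HSV));a,b=HUE[n]
    m=(h>=a)&(h<=b) if a<b else (h>=a)|(h<=b)
    return m&(s>190)&(v>90)
E
python3 - <<'E'
from h import *
c=camera('top')
for n in HUE:
    m=colour(c,n);m[:,:145]=0;m[:,260:]=0;m[:165]=0;m[315:]=0
    for k in big(m)[:3]:
        (u,v),r=cv2.minEnclosingCircle(k)
        if cv2.contourArea(k)>60: print(n,round(u),round(v),round(r,1),cv2.contourArea(k),'captop',ray(c,u,v,.1)[:2].round(4),'tile',ray(c,u,v,.013)[:2].round(4), c['depth'][int(v),int(u)])
h,s,v=cv2.split(cv2.cvtColor(c['color'],cv2.COLOR_RGB2HSV))
m=(v<115);m[:,:345]=0;m[:,435:]=0;m[:160]=0;m[318:]=0
k=big(m)[0];q=cv2.boxPoints(cv2.minAreaRect(k))
w=np.array([ray(c,*p,.024)[:2] for p in q]);print(q.round(1).tolist(),w.round(4).tolist(),np.linalg.norm(w-np.roll(w,1,0),axis=1).round(4))
im=c['color'][:,:,::-1].copy();cv2.drawContours(im,[k],-1,(0,0,255),1)
cv2.imwrite('pics/crop1.png',cv2.resize(np.hstack([im[165:320,140:260],im[165:320,340:440]]),None,fx=3.5,fy=3.5))
# two-point check of TCP
s=get_state();Rm=R.from_rotvec(s['tcp_rot']).as_matrix();print(Rm.round(3))
T=np.array([[-1,0,0],[0,1,0],[0,0,-1]]);print(R.from_matrix(Rm.T@T).as_rotvec())
E
```

```text
red 176 259 11.4 255.5 captop [0.4791 0.2291] tile [0.4783 0.2483] 0.90186614
red 195 253 8.7 208.0 captop [0.4904 0.1956] tile [0.4908 0.2111] 0.8165007
yellow 171 228 11.8 269.5 captop [0.536  0.2406] tile [0.5412 0.261 ] 0.0
yellow 188 222 9.0 222.0 captop [0.5474 0.2078] tile [0.5538 0.2247] 0.8185227
green 166 197 10.4 210.5 captop [0.5937 0.2512] tile [0.6051 0.2727] 0.91206545
green 184 187 8.1 179.5 captop [0.6128 0.217 ] tile [0.6262 0.2348] 0.8274529
blue 182 290 11.2 230.5 captop [0.4215 0.2173] tile [0.4146 0.2351] 0.8914249
blue 205 288 8.6 204.0 captop [0.4254 0.175 ] tile [0.4189 0.1884] 0.80986804
[[356.5, 298.5], [384.1000061035156, 170.10000610351562], [423.5, 178.5], [396.0, 306.8999938964844]] [[0.3993, -0.116], [0.66, -0.1769], [0.6426, -0.258], [0.3824, -0.1949]] [0.0807 0.2678 0.083  0.2677]
[[-0.973  0.23  -0.001]
 [ 0.23   0.973 -0.002]
 [ 0.    -0.002 -1.   ]]
[-0.00162288 -0.00038235 -0.23177789]
```

View pics/crop1.png

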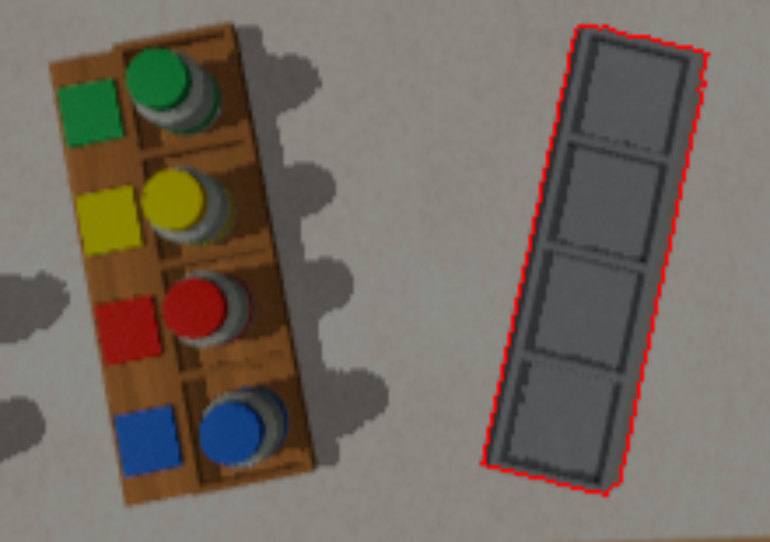

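The crop confirms the order and the choice. The grey outline includes the rack's left side wall and some shadow on the right. I'll refine its centre from the left base edge and cross-check with depth.

```bash
python3 - <<'E'
from h import *
c=camera('top')
A=ray(c,356.5,298.5,0)[:2];B=ray(c,384.1,170.1,0)[:2];d=(B-A)/np.linalg.norm(B-A);n=np.array([-d[1],d[0]])
print('edge est',((A+B)/2-.035*n).round(4),np.degrees(np.arctan2(d[1],d[0])))
v,u=np.mgrid[0:420,0:560];E=c['extrinsics'];D=c['depth']
P=np.stack([(u-c['cx'])/c['fx']*D,-(v-c['cy'])/c['fy']*D,-D],-1);W=(P-E[:3,3])@E[:3,:3]
sel=(D>0)&(u>345)&(u<435)&(v>160)&(v<318)
print('table z',np.median(W[...,2][sel&(u<352)]))
for lo in(.012,.016):
    p=W[sel&(W[...,2]>lo)&(W[...,2]<.04)][:,:2].astype('float32');print(lo,len(p),cv2.minAreaRect(p))
b=(D>0)&(u>150)&(u<260)&(v>165)&(v<315)
for n,x,y in(('blue',.4254,.175),('red',.4904,.1956),('yellow',.5474,.2078),('green',.6128,.217)):
    k=b&(np.hypot(W[...,0]-x,W[...,1]-y)<.03)&(W[...,2]>.092);q=W[k];print(n,np.median(q[:,2]),cv2.minEnclosingCircle(q[:,:2].astype('float32')))
E
```

```text
edge est [ 0.5228 -0.1858] -13.193320547135267
table z 0.00032693536615602747
0.012 1418 ((0.5211862325668335, -0.18554063141345978), (0.0715126171708107, 0.2651146650314331), 76.7234878540039)
0.016 1265 ((0.5211862325668335, -0.18554063141345978), (0.0715126171708107, 0.2651146650314331), 76.7234878540039)
blue 0.09953032890199383 ((0.42556270956993103, 0.17534425854682922), 0.01662256382405758)
red 0.09947341937399357 ((0.49102112650871277, 0.19553084671497345), 0.01641259528696537)
yellow 0.09936579139279351 ((0.5481675267219543, 0.2077353149652481), 0.016598451882600784)
green 0.09959706200493823 ((0.613631546497345, 0.21719041466712952), 0.016880370676517487)
```

Emit:
{"method": "play_rows", "body": {"deltas": [[[0,0,0],[0,0,-0.115],9.4],[[0,0,0],[0,0,-0.115],9.4],[[0,0,0],[0,0,0],9.4]]}}

```text
clock: 0.45
ee_pos: [0.1263, 0.5351, 0.2222]
tcp_rot: [0.0, -3.141, 0.001]
contact_force: [-0.3, 0.4, 0.7]
width: 0.094
finger_force: 0.0
```

Rack centre is (0.5215, -0.1855) with yaw -13.2°, so the compartment targets are:
- blue: (0.616, -0.208)
- red: (0.553, -0.193)
- yellow: (0.490, -0.178)
- green: (0.427, -0.163)

I'll move above blue now.

Emit:
{"method": "play_rows", "body": {"deltas": [[[-2.0,-2.4,0],[0,0,0],9.4],[[-2.0,-2.4,0],[0,0,0],9.4],[[-2.0,-2.4,0],[0,0,0],9.4],[[-2.0,-2.4,0],[0,0,0],9.4],[[-2.0,-2.4,0],[0,0,0],9.4],[[-2.0,-2.4,0],[0,0,0],9.4],[[-2.0,-2.4,0],[0,0,0],9.4],[[-2.0,-2.4,0],[0,0,0],9.4],[[-2.0,-2.4,0],[0,0,0],9.4],[[-2.0,-2.4,0],[0,0,0],9.4]]}}

```text
clock: 1.28
ee_pos: [0.3266, 0.2936, 0.2225]
tcp_rot: [0.008, 3.141, 0.001]
contact_force: [-0.1, -0.5, 0.2]
width: 0.0942
finger_force: 0.0
```

Emit:
{"method": "play_rows", "body": {"deltas": [[[-2.0,-2.4,0],[0,0,0],9.4],[[-2.0,-2.4,0],[0,0,0],9.4],[[-2.0,-2.4,0],[0,0,0],9.4],[[-2.0,-2.4,0],[0,0,0],9.4],[[-1.9,-2.4,0],[0,0,0],9.4],[[0,0,0],[0,0,0],9.4],[[0,0,0],[0,0,0],9.4]]}}

```text
clock: 1.87
ee_pos: [0.4251, 0.1738, 0.2222]
tcp_rot: [-0.012, -3.141, -0.0]
contact_force: [-0.8, 1.4, -0.4]
width: 0.0938
finger_force: 0.0
```

Emit:
{"method": "play_rows", "body": {"deltas": [[[0,0.15,2.4],[0,0,0],9.4],[[0,0,2.4],[0,0,0],9.4],[[0,0,2.4],[0,0,0],9.4],[[0,0,2.4],[0,0,0],9.4],[[0,0,2.4],[0,0,0],9.4],[[0,0,2.2],[0,0,0],9.4],[[0,0,1.5],[0,0,0],9.4],[[0,0,1.0],[0,0,0],9.4],[[0,0,0.4],[0,0,0],9.4],[[0,0,0],[0,0,0],9.4]]}}

```text
clock: 2.7
ee_pos: [0.4238, 0.1769, 0.0509]
tcp_rot: [-0.002, -3.14, 0.0]
contact_force: [0.7, -0.2, 0.3]
width: 0.0941
finger_force: 0.0
```

Emit:
{"method": "play_rows", "body": {"deltas": [[[0,0,0],[0,0,0],7],[[0,0,0],[0,0,0],6],[[0,0,0],[0,0,0],5],[[0,0,0],[0,0,0],4],[[0,0,0],[0,0,0],3.5],[[0,0,0],[0,0,0],3.5],[[0,0,0],[0,0,0],3.5],[[0,0,0],[0,0,0],3.5],[[0,0,0],[0,0,0],3.5],[[0,0,0],[0,0,0],3.5]]}}

```text
clock: 3.53
ee_pos: [0.4247, 0.1763, 0.0515]
tcp_rot: [0.003, 3.142, 0.0]
contact_force: [-0.3, 0.4, 0.4]
width: 0.0416
finger_force: 30.0
```

Emit:
{"method": "play_rows", "body": {"deltas": [[[0,0,-0.4],[0,0,0],3.5],[[0,0,-1.0],[0,0,0],3.5],[[0,0,-1.8],[0,0,0],3.5],[[0,0,-2.2],[0,0,0],3.5],[[0,0,-2.2],[0,0,0],3.5],[[0,0,-2.2],[0,0,0],3.5],[[0,0,-1.4],[0,0,0],3.5],[[0,0,-0.8],[0,0,0],3.5],[[-0.5,-1.0,0],[0,0,0],3.5],[[-1.0,-2.0,0],[0,0,0],3.5]]}}

```text
clock: 4.37
ee_pos: [0.4394, 0.1468, 0.1718]
tcp_rot: [-0.003, 3.141, 0.001]
contact_force: [-0.2, 0.4, -1.8]
width: 0.0416
finger_force: 30.0
```

Emit:
{"method": "play_rows", "body": {"deltas": [[[-1.4,-2.8,0],[0,0,0],3.5],[[-1.4,-2.8,0],[0,0,0],3.5],[[-1.4,-2.8,0],[0,0,0],3.5],[[-1.4,-2.8,0],[0,0,0],3.5],[[-1.4,-2.8,0],[0,0,0],3.5],[[-1.4,-2.8,0],[0,0,0],3.5],[[-1.4,-2.8,0],[0,0,0],3.5],[[-1.4,-2.8,0],[0,0,0],3.5],[[-1.4,-2.8,0],[0,0,0],3.5],[[-1.4,-2.8,0],[0,0,0],3.5]]}}

```text
clock: 5.2
ee_pos: [0.5787, -0.1363, 0.1696]
tcp_rot: [-0.004, -3.139, -0.001]
contact_force: [0.5, -0.3, -1.5]
width: 0.0415
finger_force: 30.0
```

Emit:
{"method": "play_rows", "body": {"deltas": [[[-1.4,-2.8,0],[0,0,0],3.5],[[-1.4,-2.8,0],[0,0,0],3.5],[[-0.8,-1.8,0],[0,0,0],3.5],[[0,0,0],[0,0,0],3.5],[[0,0,0],[0,0,0],3.5],[[0,0,0],[0,0,0],3.5]]}}

```text
clock: 5.7
ee_pos: [0.6142, -0.2079, 0.17]
tcp_rot: [-0.003, -3.139, -0.002]
contact_force: [0.3, 0.6, -1.6]
width: 0.0415
finger_force: 30.0
```

Emit:
{"method": "play_rows", "body": {"deltas": [[[-0.1,0,1.2],[0,0,0],3.5],[[0,0,2.2],[0,0,0],3.5],[[0,0,2.2],[0,0,0],3.5],[[0,0,2.0],[0,0,0],3.5],[[0,0,1.6],[0,0,0],3.5],[[0,0,1.2],[0,0,0],3.5],[[0,0,0.8],[0,0,0],3.5],[[0,0,0.4],[0,0,0],3.5],[[0,0,0.2],[0,0,0],3.5],[[0,0,0.1],[0,0,0],3.5]]}}

```text
clock: 6.53
ee_pos: [0.6165, -0.2081, 0.0531]
tcp_rot: [0.002, 3.14, -0.001]
contact_force: [0.2, 0.3, -0.9]
width: 0.0416
finger_force: 30.0
```

Emit:
{"method": "play_rows", "body": {"deltas": [[[0,0,0.1],[0,0,0],3.5],[[0,0,0],[0,0,0],3.5],[[0,0,0],[0,0,0],3.5]]}}

```text
clock: 6.78
ee_pos: [0.6165, -0.2083, 0.0523]
tcp_rot: [0.003, 3.14, -0.001]
contact_force: [0.4, -0.7, -1.7]
width: 0.0413
finger_force: 30.0
```

Emit:
{"method": "play_rows", "body": {"deltas": [[[0,0,0.1],[0,0,0],3.5],[[0,0,0.05],[0,0,0],3.5],[[0,0,0],[0,0,0],3.5]]}}

```text
clock: 7.03
ee_pos: [0.6167, -0.2084, 0.0515]
tcp_rot: [0.003, 3.14, -0.001]
contact_force: [-2.0, 0.2, 4.1]
width: 0.0415
finger_force: 30.0
```

Emit:
{"method": "play_rows", "body": {"deltas": [[[0,0,0],[0,0,0],5],[[0,0,0],[0,0,0],6.5],[[0,0,0],[0,0,0],8],[[0,0,0],[0,0,0],9.4],[[0,0,0],[0,0,0],9.4],[[0,0,-1.0],[0,0,0],9.4],[[0,0,-3.0],[0,0,0],9.4],[[0,0,-3.0],[0,0,0],9.4],[[0,0,-3.0],[0,0,0],9.4],[[0,0,-2.0],[0,0,0],9.4]]}}

```text
clock: 7.87
ee_pos: [0.617, -0.2085, 0.1745]
tcp_rot: [0.003, 3.137, -0.003]
contact_force: [0.0, -1.2, -0.2]
width: 0.0938
finger_force: 0.0
```

Emit:
{"method": "play_rows", "body": {"deltas": [[[0.6,2.0,0],[0,0,0],9.4],[[0.9,2.8,0],[0,0,0],9.4],[[0.9,2.8,0],[0,0,0],9.4],[[0.9,2.8,0],[0,0,0],9.4],[[0.9,2.8,0],[0,0,0],9.4],[[0.9,2.8,0],[0,0,0],9.4],[[0.9,2.8,0],[0,0,0],9.4],[[0.9,2.8,0],[0,0,0],9.4],[[0.9,2.8,0],[0,0,0],9.4],[[0.9,2.8,0],[0,0,0],9.4]]}}

```text
clock: 8.7
ee_pos: [0.529, 0.0653, 0.171]
tcp_rot: [0.003, 3.14, 0.0]
contact_force: [-0.2, -0.5, 1.0]
width: 0.0941
finger_force: 0.0
```

Emit:
{"method": "play_rows", "body": {"deltas": [[[0.9,2.8,0],[0,0,0],9.4],[[0.9,2.8,0],[0,0,0],9.4],[[0.9,2.8,0],[0,0,0],9.4],[[0.8,2.8,0],[0,0,0],9.4],[[0.4,2.0,0],[0,0,0],9.4],[[0,0,0],[0,0,0],9.4],[[0,0,0],[0,0,0],9.4],[[0,0,0],[0,0,0],9.4]]}}

```text
clock: 9.37
ee_pos: [0.491, 0.1956, 0.1705]
tcp_rot: [0.003, 3.141, -0.001]
contact_force: [0.0, -0.7, -0.9]
width: 0.0939
finger_force: 0.0
```

```bash
python3 - <<'E'
from h import *
c=camera('top');cv2.imwrite('pics/top2.png',c['color'][:,:,::-1])
m=colour(c,'blue');m[:,:340]=0
(u,v),r=cv2.minEnclosingCircle(big(m)[0]);print('blue',u,v,r,ray(c,u,v,.1),c['depth'][int(v),int(u)])
print(get_state()['ee_pos'])
E
```

```text
blue 411.32757568359375 185.62069702148438 8.483940124511719 [ 0.61583965 -0.20859762  0.1       ] 0.8358078
[0.49110893 0.19524075 0.17030545]
```

View pics/top2.png

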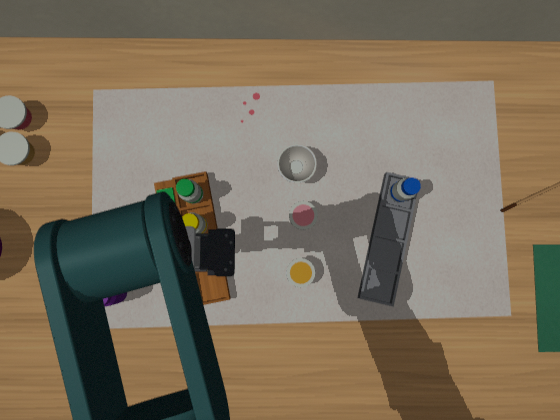

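Blue stands upright at (411,186), world (0.616, -0.209), which is on target, and the tubs and bowl haven't moved. Red is next.

Emit:
{"method": "play_rows", "body": {"deltas": [[[0,0,1.5],[0,0,0],9.4],[[0,0,2.4],[0,0,0],9.4],[[0,0,2.4],[0,0,0],9.4],[[0,0,2.4],[0,0,0],9.4],[[0,0,1.6],[0,0,0],9.4],[[0,0,1.0],[0,0,0],9.4],[[0,0,0.6],[0,0,0],9.4],[[0,0,0],[0,0,0],8.0],[[0,0,0],[0,0,0],6.5],[[0,0,0],[0,0,0],5.0]]}}

```text
clock: 10.25
ee_pos: [0.4919, 0.1962, 0.0525]
tcp_rot: [0.003, 3.139, 0.001]
contact_force: [0.8, 0.5, -0.1]
width: 0.0776
finger_force: 0.0
```

Emit:
{"method": "play_rows", "body": {"deltas": [[[0,0,0],[0,0,0],4],[[0,0,0],[0,0,0],3.5],[[0,0,0],[0,0,0],3.5],[[0,0,0],[0,0,0],3.5],[[0,0,0],[0,0,0],3.5],[[0,0,0],[0,0,0],3.5],[[0,0,0],[0,0,0],3.5]]}}

```text
clock: 10.83
ee_pos: [0.4908, 0.1963, 0.0512]
tcp_rot: [0.003, 3.141, 0.001]
contact_force: [0.6, -0.0, 1.4]
width: 0.0417
finger_force: 30.0
```

Emit:
{"method": "play_rows", "body": {"deltas": [[[0,0,-0.4],[0,0,0],3.5],[[0,0,-1.0],[0,0,0],3.5],[[0,0,-1.8],[0,0,0],3.5],[[0,0,-2.2],[0,0,0],3.5],[[0,0,-2.2],[0,0,0],3.5],[[0,0,-2.2],[0,0,0],3.5],[[0,0,-1.4],[0,0,0],3.5],[[0,0,-0.8],[0,0,0],3.5],[[-0.2,-1.0,0],[0,0,0],3.5],[[-0.3,-2.0,0],[0,0,0],3.5]]}}

```text
clock: 11.67
ee_pos: [0.4956, 0.1668, 0.1712]
tcp_rot: [-0.002, 3.141, 0.001]
contact_force: [1.4, -0.3, -1.2]
width: 0.042
finger_force: 30.0
```

Emit:
{"method": "play_rows", "body": {"deltas": [[[-0.45,-2.8,0],[0,0,0],3.5],[[-0.45,-2.8,0],[0,0,0],3.5],[[-0.45,-2.8,0],[0,0,0],3.5],[[-0.45,-2.8,0],[0,0,0],3.5],[[-0.45,-2.8,0],[0,0,0],3.5],[[-0.45,-2.8,0],[0,0,0],3.5],[[-0.45,-2.8,0],[0,0,0],3.5],[[-0.45,-2.8,0],[0,0,0],3.5],[[-0.45,-2.8,0],[0,0,0],3.5],[[-0.45,-2.8,0],[0,0,0],3.5]]}}

```text
clock: 12.5
ee_pos: [0.5391, -0.1159, 0.1694]
tcp_rot: [-0.004, -3.139, -0.001]
contact_force: [0.5, 0.3, -0.7]
width: 0.0414
finger_force: 30.0
```

Emit:
{"method": "play_rows", "body": {"deltas": [[[-0.45,-2.8,0],[0,0,0],3.5],[[-0.45,-2.8,0],[0,0,0],3.5],[[-0.3,-2.3,0],[0,0,0],3.5],[[0,0,0],[0,0,0],3.5],[[0,0,0],[0,0,0],3.5],[[0,0,0],[0,0,0],3.5]]}}

```text
clock: 13.0
ee_pos: [0.5512, -0.1926, 0.1698]
tcp_rot: [-0.003, -3.139, -0.003]
contact_force: [0.4, -0.2, -1.3]
width: 0.0415
finger_force: 30.0
```

Lower by the same amount as the lift, with the x drift corrected.

Emit:
{"method": "play_rows", "body": {"deltas": [[[-0.15,0,1.2],[0,0,0],3.5],[[0,0,2.2],[0,0,0],3.5],[[0,0,2.2],[0,0,0],3.5],[[0,0,2.0],[0,0,0],3.5],[[0,0,1.6],[0,0,0],3.5],[[0,0,1.2],[0,0,0],3.5],[[0,0,0.8],[0,0,0],3.5],[[0,0,0.4],[0,0,0],3.5],[[0,0,0.2],[0,0,0],3.5],[[0,0,0.1],[0,0,0],3.5]]}}

```text
clock: 13.83
ee_pos: [0.554, -0.1929, 0.0524]
tcp_rot: [0.002, 3.14, -0.001]
contact_force: [-0.2, 0.0, -0.7]
width: 0.0418
finger_force: 30.0
```

Emit:
{"method": "play_rows", "body": {"deltas": [[[0,0,0.1],[0,0,0],3.5],[[0,0,0.05],[0,0,0],3.5],[[0,0,0],[0,0,0],3.5],[[0,0,0],[0,0,0],3.5]]}}

```text
clock: 14.17
ee_pos: [0.554, -0.1932, 0.0512]
tcp_rot: [0.003, 3.14, -0.001]
contact_force: [-0.1, -0.6, 0.2]
width: 0.0416
finger_force: 30.0
```

Emit:
{"method": "play_rows", "body": {"deltas": [[[0,0,0.05],[0,0,0],3.5],[[0,0,0],[0,0,0],5.5],[[0,0,0],[0,0,0],7.5],[[0,0,0],[0,0,0],9.4],[[0,0,0],[0,0,0],9.4],[[0,0,-1.0],[0,0,0],9.4],[[0,0,-3.0],[0,0,0],9.4],[[0,0,-3.0],[0,0,0],9.4],[[0,0,-3.0],[0,0,0],9.4],[[0,0,-2.1],[0,0,0],9.4]]}}

```text
clock: 15.0
ee_pos: [0.5544, -0.1933, 0.1751]
tcp_rot: [0.003, 3.138, -0.003]
contact_force: [0.0, 0.3, 0.6]
width: 0.0936
finger_force: 0.0
```

Emit:
{"method": "play_rows", "body": {"deltas": [[[0.3,2.0,0],[0,0,0],9.4],[[0.3,2.8,0],[0,0,0],9.4],[[0,2.8,0],[0,0,0],9.4],[[0,2.8,0],[0,0,0],9.4],[[0,2.8,0],[0,0,0],9.4],[[0,2.8,0],[0,0,0],9.4],[[0,2.8,0],[0,0,0],9.4],[[0,2.8,0],[0,0,0],9.4],[[0,2.8,0],[0,0,0],9.4],[[0,2.8,0],[0,0,0],9.4]]}}

```text
clock: 15.83
ee_pos: [0.5479, 0.0804, 0.1719]
tcp_rot: [0.003, 3.141, 0.0]
contact_force: [-0.2, -0.4, -0.4]
width: 0.094
finger_force: 0.0
```

Emit:
{"method": "play_rows", "body": {"deltas": [[[0,2.8,0],[0,0,0],9.4],[[0,2.8,0],[0,0,0],9.4],[[0,2.8,0],[0,0,0],9.4],[[0,2.8,0],[0,0,0],9.4],[[0,1.7,0],[0,0,0],9.4],[[0,0,0],[0,0,0],9.4],[[0,0,0],[0,0,0],9.4],[[0,0,0],[0,0,0],9.4]]}}

```text
clock: 16.5
ee_pos: [0.5484, 0.2074, 0.1713]
tcp_rot: [0.003, 3.141, -0.001]
contact_force: [0.2, -1.0, -0.3]
width: 0.0939
finger_force: 0.0
```

```bash
python3 - <<'E'
from h import *
c=camera('top');cv2.imwrite('pics/top3.png',c['color'][:,:,::-1])
m=colour(c,'red');m[:,:340]=0
(u,v),r=cv2.minEnclosingCircle(big(m)[0]);print('red',u,v,r,ray(c,u,v,.1),c['depth'][int(v),int(u)])
m=colour(c,'yellow');m[:,:180]=0;m[:,260:]=0
print([(cv2.minEnclosingCircle(k)) for k in big(m)[:2]])
print(get_state()['ee_pos'])
E
```

```text
red 403.5 219.0 9.013978004455566 [ 0.55287942 -0.19220017  0.1       ] 0.82748234
[((198.0, 235.0), 9.999999747378752e-05)]
[0.54841881 0.20701084 0.1713017 ]
```

Red stands at (0.553, -0.192), on target. Yellow is next.

Emit:
{"method": "play_rows", "body": {"deltas": [[[0,0,1.5],[0,0,0],9.4],[[0,0,2.4],[0,0,0],9.4],[[0,0,2.4],[0,0,0],9.4],[[0,0,2.4],[0,0,0],9.4],[[0,0,1.6],[0,0,0],9.4],[[0,0,1.0],[0,0,0],9.4],[[0,0,0.7],[0,0,0],9.4],[[0,0,0],[0,0,0],8.0],[[0,0,0],[0,0,0],6.5],[[0,0,0],[0,0,0],5.0]]}}

```text
clock: 17.38
ee_pos: [0.5494, 0.2081, 0.0526]
tcp_rot: [0.003, 3.139, 0.001]
contact_force: [0.5, -0.5, -0.8]
width: 0.0772
finger_force: 0.0
```

Emit:
{"method": "play_rows", "body": {"deltas": [[[0,0,0],[0,0,0],4],[[0,0,0],[0,0,0],3.5],[[0,0,0],[0,0,0],3.5],[[0,0,0],[0,0,0],3.5],[[0,0,0],[0,0,0],3.5],[[0,0,0],[0,0,0],3.5],[[0,0,0],[0,0,0],3.5]]}}

```text
clock: 17.97
ee_pos: [0.5483, 0.2083, 0.0512]
tcp_rot: [0.003, 3.141, 0.001]
contact_force: [-0.2, 1.2, 0.5]
width: 0.0412
finger_force: 30.0
```

Emit:
{"method": "play_rows", "body": {"deltas": [[[0,0,-0.4],[0,0,0],3.5],[[0,0,-1.0],[0,0,0],3.5],[[0,0,-1.8],[0,0,0],3.5],[[0,0,-2.2],[0,0,0],3.5],[[0,0,-2.2],[0,0,0],3.5],[[0,0,-2.2],[0,0,0],3.5],[[0,0,-1.4],[0,0,0],3.5],[[0,0,-0.8],[0,0,0],3.5],[[0.2,-1.0,0],[0,0,0],3.5],[[0.3,-2.0,0],[0,0,0],3.5]]}}

```text
clock: 18.8
ee_pos: [0.543, 0.1788, 0.1709]
tcp_rot: [-0.001, 3.141, 0.001]
contact_force: [-1.1, -0.1, -1.1]
width: 0.0414
finger_force: 30.0
```

Emit:
{"method": "play_rows", "body": {"deltas": [[[0.42,-2.8,0],[0,0,0],3.5],[[0.42,-2.8,0],[0,0,0],3.5],[[0.42,-2.8,0],[0,0,0],3.5],[[0.42,-2.8,0],[0,0,0],3.5],[[0.42,-2.8,0],[0,0,0],3.5],[[0.42,-2.8,0],[0,0,0],3.5],[[0.42,-2.8,0],[0,0,0],3.5],[[0.42,-2.8,0],[0,0,0],3.5],[[0.42,-2.8,0],[0,0,0],3.5],[[0.42,-2.8,0],[0,0,0],3.5]]}}

```text
clock: 19.63
ee_pos: [0.499, -0.1035, 0.1694]
tcp_rot: [-0.003, -3.139, -0.001]
contact_force: [0.6, 0.7, -1.2]
width: 0.0411
finger_force: 30.0
```

Emit:
{"method": "play_rows", "body": {"deltas": [[[0.42,-2.8,0],[0,0,0],3.5],[[0.42,-2.8,0],[0,0,0],3.5],[[0.3,-2.0,0],[0,0,0],3.5],[[0,0,0],[0,0,0],3.5],[[0,0,0],[0,0,0],3.5],[[0,0,0],[0,0,0],3.5]]}}

```text
clock: 20.13
ee_pos: [0.4885, -0.1773, 0.17]
tcp_rot: [-0.003, -3.14, -0.002]
contact_force: [-0.2, 0.8, -1.6]
width: 0.0412
finger_force: 30.0
```

Emit:
{"method": "play_rows", "body": {"deltas": [[[-0.1,0,1.2],[0,0,0],3.5],[[0,0,2.2],[0,0,0],3.5],[[0,0,2.2],[0,0,0],3.5],[[0,0,2.0],[0,0,0],3.5],[[0,0,1.6],[0,0,0],3.5],[[0,0,1.2],[0,0,0],3.5],[[0,0,0.8],[0,0,0],3.5],[[0,0,0.4],[0,0,0],3.5],[[0,0,0.2],[0,0,0],3.5],[[0,0,0.1],[0,0,0],3.5]]}}

```text
clock: 20.97
ee_pos: [0.4907, -0.1778, 0.0524]
tcp_rot: [0.002, 3.141, -0.001]
contact_force: [0.3, -0.2, -0.9]
width: 0.0414
finger_force: 30.0
```

Emit:
{"method": "play_rows", "body": {"deltas": [[[0,0,0.1],[0,0,0],3.5],[[0,0,0.1],[0,0,0],3.5],[[0,0,0],[0,0,0],3.5],[[0,0,0],[0,0,0],3.5]]}}

```text
clock: 21.3
ee_pos: [0.491, -0.1782, 0.0511]
tcp_rot: [0.003, 3.139, -0.001]
contact_force: [-0.6, 0.2, 3.5]
width: 0.0415
finger_force: 30.0
```

Emit:
{"method": "play_rows", "body": {"deltas": [[[0,0,0],[0,0,0],4.5],[[0,0,0],[0,0,0],6],[[0,0,0],[0,0,0],7.5],[[0,0,0],[0,0,0],9.4],[[0,0,0],[0,0,0],9.4],[[0,0,-1.0],[0,0,0],9.4],[[0,0,-3.0],[0,0,0],9.4],[[0,0,-3.0],[0,0,0],9.4],[[0,0,-3.0],[0,0,0],9.4],[[0,0,-2.1],[0,0,0],9.4]]}}

```text
clock: 22.13
ee_pos: [0.491, -0.1782, 0.175]
tcp_rot: [0.003, 3.138, -0.003]
contact_force: [-0.1, 1.6, 0.4]
width: 0.094
finger_force: 0.0
```

Emit:
{"method": "play_rows", "body": {"deltas": [[[-0.6,2.0,0],[0,0,0],9.4],[[-0.9,2.8,0],[0,0,0],9.4],[[-0.9,2.8,0],[0,0,0],9.4],[[-0.9,2.8,0],[0,0,0],9.4],[[-0.9,2.8,0],[0,0,0],9.4],[[-0.9,2.8,0],[0,0,0],9.4],[[-0.9,2.8,0],[0,0,0],9.4],[[-0.9,2.8,0],[0,0,0],9.4],[[-0.9,2.8,0],[0,0,0],9.4],[[-0.9,2.8,0],[0,0,0],9.4]]}}

```text
clock: 22.97
ee_pos: [0.578, 0.0955, 0.1719]
tcp_rot: [0.003, 3.141, 0.0]
contact_force: [1.4, -0.6, -0.3]
width: 0.0941
finger_force: 0.0
```

Emit:
{"method": "play_rows", "body": {"deltas": [[[-0.9,2.8,0],[0,0,0],9.4],[[-0.9,2.8,0],[0,0,0],9.4],[[-0.9,2.8,0],[0,0,0],9.4],[[-0.6,2.5,0],[0,0,0],9.4],[[-0.3,1.4,0],[0,0,0],9.4],[[0,0,0],[0,0,0],9.4],[[0,0,0],[0,0,0],9.4],[[0,0,0],[0,0,0],9.4]]}}

```text
clock: 23.63
ee_pos: [0.6138, 0.2156, 0.1712]
tcp_rot: [-0.004, -3.142, 0.001]
contact_force: [0.1, -0.2, 0.1]
width: 0.0941
finger_force: 0.0
```

```bash
python3 - <<'E'
from h import *
c=camera('top')
m=colour(c,'yellow');m[:,:340]=0
(u,v),r=cv2.minEnclosingCircle(big(m)[0]);print('yellow',u,v,r,ray(c,u,v,.1),c['depth'][int(v),int(u)])
print(get_state()['ee_pos'])
E
```

```text
yellow 396.226318359375 252.96316528320312 9.28449821472168 [ 0.48974585 -0.17704211  0.1       ] 0.82105947
[0.61381709 0.2153761  0.17130408]
```

Yellow stands at (0.490, -0.177), on target. Green is last.

Emit:
{"method": "play_rows", "body": {"deltas": [[[0,0.1,1.5],[0,0,0],9.4],[[0,0,2.4],[0,0,0],9.4],[[0,0,2.4],[0,0,0],9.4],[[0,0,2.4],[0,0,0],9.4],[[0,0,1.6],[0,0,0],9.4],[[0,0,1.0],[0,0,0],9.4],[[0,0,0.7],[0,0,0],9.4],[[0,0,0],[0,0,0],8.0],[[0,0,0],[0,0,0],6.5],[[0,0,0],[0,0,0],5.0]]}}

```text
clock: 24.52
ee_pos: [0.615, 0.218, 0.0528]
tcp_rot: [0.003, 3.139, 0.001]
contact_force: [-0.4, 0.2, 0.1]
width: 0.0774
finger_force: 0.0
```

Emit:
{"method": "play_rows", "body": {"deltas": [[[0,0,0],[0,0,0],4],[[0,0,0],[0,0,0],3.5],[[0,0,0],[0,0,0],3.5],[[0,0,0],[0,0,0],3.5],[[0,0,0],[0,0,0],3.5],[[0,0,0],[0,0,0],3.5],[[0,0,0],[0,0,0],3.5]]}}

```text
clock: 25.1
ee_pos: [0.614, 0.2182, 0.0512]
tcp_rot: [0.003, 3.141, 0.001]
contact_force: [0.8, 0.4, 0.8]
width: 0.0419
finger_force: 30.0
```

Emit:
{"method": "play_rows", "body": {"deltas": [[[0,0,-0.4],[0,0,0],3.5],[[0,0,-1.0],[0,0,0],3.5],[[0,0,-1.8],[0,0,0],3.5],[[0,0,-2.2],[0,0,0],3.5],[[0,0,-2.2],[0,0,0],3.5],[[0,0,-2.2],[0,0,0],3.5],[[0,0,-1.4],[0,0,0],3.5],[[0,0,-0.8],[0,0,0],3.5],[[0.5,-1.0,0],[0,0,0],3.5],[[1.0,-2.0,0],[0,0,0],3.5]]}}

```text
clock: 25.93
ee_pos: [0.5988, 0.1887, 0.1707]
tcp_rot: [-0.001, 3.141, 0.001]
contact_force: [-0.7, -0.5, -1.2]
width: 0.0418
finger_force: 30.0
```

Emit:
{"method": "play_rows", "body": {"deltas": [[[1.4,-2.8,0],[0,0,0],3.5],[[1.4,-2.8,0],[0,0,0],3.5],[[1.4,-2.8,0],[0,0,0],3.5],[[1.4,-2.8,0],[0,0,0],3.5],[[1.4,-2.8,0],[0,0,0],3.5],[[1.4,-2.8,0],[0,0,0],3.5],[[1.4,-2.8,0],[0,0,0],3.5],[[1.4,-2.8,0],[0,0,0],3.5],[[1.4,-2.8,0],[0,0,0],3.5],[[1.4,-2.8,0],[0,0,0],3.5]]}}

```text
clock: 26.77
ee_pos: [0.4559, -0.0931, 0.1694]
tcp_rot: [-0.003, -3.139, -0.001]
contact_force: [0.2, 0.4, -1.3]
width: 0.0421
finger_force: 30.0
```

Emit:
{"method": "play_rows", "body": {"deltas": [[[1.3,-2.8,0],[0,0,0],3.5],[[1.2,-2.8,0],[0,0,0],3.5],[[0.7,-1.5,0],[0,0,0],3.5],[[0,0,0],[0,0,0],3.5],[[0,0,0],[0,0,0],3.5],[[0,0,0],[0,0,0],3.5]]}}

```text
clock: 27.27
ee_pos: [0.4257, -0.1621, 0.1701]
tcp_rot: [-0.003, -3.14, -0.002]
contact_force: [1.3, 0.0, 0.2]
width: 0.0418
finger_force: 30.0
```

Emit:
{"method": "play_rows", "body": {"deltas": [[[0,-0.1,1.2],[0,0,0],3.5],[[0,0,2.2],[0,0,0],3.5],[[0,0,2.2],[0,0,0],3.5],[[0,0,2.0],[0,0,0],3.5],[[0,0,1.6],[0,0,0],3.5],[[0,0,1.2],[0,0,0],3.5],[[0,0,0.8],[0,0,0],3.5],[[0,0,0.4],[0,0,0],3.5],[[0,0,0.2],[0,0,0],3.5],[[0,0,0.1],[0,0,0],3.5]]}}

```text
clock: 28.1
ee_pos: [0.4265, -0.1635, 0.052]
tcp_rot: [0.002, 3.141, -0.0]
contact_force: [-0.2, -0.4, -1.0]
width: 0.0414
finger_force: 30.0
```

Emit:
{"method": "play_rows", "body": {"deltas": [[[0,0,0.1],[0,0,0],3.5],[[0,0,0.1],[0,0,0],3.5],[[0,0,0],[0,0,0],3.5],[[0,0,0],[0,0,0],3.5]]}}

```text
clock: 28.43
ee_pos: [0.427, -0.164, 0.0511]
tcp_rot: [0.003, 3.14, -0.001]
contact_force: [-0.0, 0.9, 4.1]
width: 0.0415
finger_force: 30.0
```

Release, rise, and move back toward the middle so the rack is in view.

Emit:
{"method": "play_rows", "body": {"deltas": [[[0,0,0],[0,0,0],4.5],[[0,0,0],[0,0,0],6],[[0,0,0],[0,0,0],7.5],[[0,0,0],[0,0,0],9.4],[[0,0,0],[0,0,0],9.4],[[0,0,-1.0],[0,0,0],9.4],[[0,0,-3.0],[0,0,0],9.4],[[0,0,-3.0],[0,0,0],9.4],[[0,0,-3.0],[0,0,0],9.4],[[0,0,-3.0],[0,0,0],9.4]]}}

```text
clock: 29.27
ee_pos: [0.426, -0.1636, 0.1821]
tcp_rot: [0.003, 3.141, -0.0]
contact_force: [0.3, -0.7, -0.3]
width: 0.0939
finger_force: 0.0
```

Emit:
{"method": "play_rows", "body": {"deltas": [[[0,1.5,-1.5],[0,0,0],9.4],[[0,2.8,-1.5],[0,0,0],9.4],[[0,2.8,0],[0,0,0],9.4],[[0,2.8,0],[0,0,0],9.4],[[0,2.8,0],[0,0,0],9.4],[[0,2.8,0],[0,0,0],9.4],[[0,2.8,0],[0,0,0],9.4],[[0,2.8,0],[0,0,0],9.4],[[0,2.0,0],[0,0,0],9.4],[[0,0,0],[0,0,0],9.4]]}}

```text
clock: 30.1
ee_pos: [0.4263, 0.0702, 0.2108]
tcp_rot: [-0.005, 3.141, 0.003]
contact_force: [0.6, -0.3, -0.9]
width: 0.0938
finger_force: 0.0
```

Emit:
{"method": "play_rows", "body": {"deltas": [[[0,1.5,0],[0,0,0],9.4],[[0,2.8,0],[0,0,0],9.4],[[0,2.8,0],[0,0,0],9.4],[[0,2.8,0],[0,0,0],9.4],[[0,1.5,0],[0,0,0],9.4],[[0,0,0],[0,0,0],9.4],[[0,0,0],[0,0,0],9.4]]}}

```text
clock: 30.68
ee_pos: [0.427, 0.1808, 0.2103]
tcp_rot: [0.001, 3.141, -0.002]
contact_force: [-0.1, -0.5, 0.5]
width: 0.0939
finger_force: 0.0
```

```bash
python3 - <<'E'
from h import *
c=camera('top');cv2.imwrite('pics/top4.png',c['color'][:,:,::-1]);cv2.imwrite('pics/side4.png',camera('side')['color'][:,:,::-1])
d=np.array([.9734,-.2292]);o=np.array([.5215,-.1855])
for n in HUE:
    m=colour(c,n);m[:,:340]=0;m[:,430:]=0
    (u,v),r=cv2.minEnclosingCircle(big(m)[0]);p=ray(c,u,v,.1)[:2]-o;print(n,round(r,1),(p@d*1000).round(1),(p@[.2292,.9734]*1000).round(1),c['depth'][int(v),int(u)])
E
```

```text
red 8.6 32.3 -0.3 0.82895243
yellow 8.6 -32.0 -1.3 0.8220435Traceback (most recent call last):
  File "<stdin>", line 6, in <module>
IndexError: list index out of range
```

View pics/top4.png

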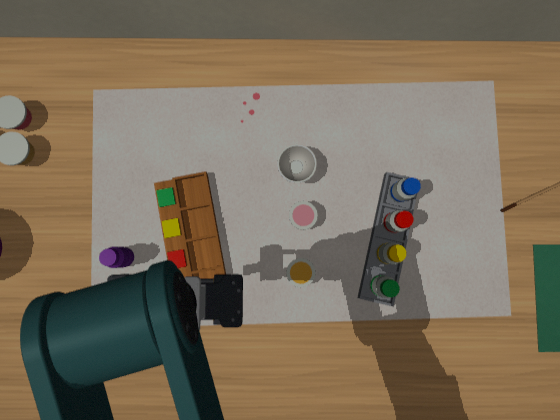

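View pics/side4.png

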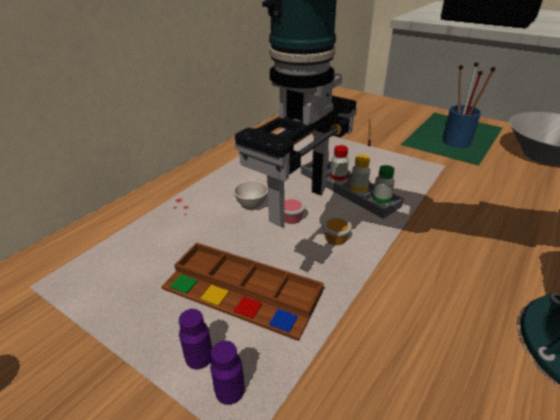

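From far to near, the caps are blue (410,186), red (404,219), yellow (398,253) and green (389,288). All are upright in the grey rack, and the tubs (303,215) and (301,272) and the bowl (297,163) are where they began. Green's cap is in shadow, so the mask missed it. TCP at release was at its compartment centre.

```bash
python3 - <<'E'
from h import *
c=camera('top');p=ray(c,389,288,.1)[:2]-[.5215,-.1855]
a,b=p@[.9734,-.2292],p@[.2292,.9734];print(a,b)
if abs(a+.0975)<.01 and abs(b)<.01: print(finish_job())
E
```

```text
-0.0987284172266028 0.0007459900012836075
the job is handed in; nothing more can be done
None
```

All four bottles stand upright in the grey rack in reverse order (blue, red, yellow, green from far to near), with the tubs and bowl where they were, and the job is handed in; no verdict came back.

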